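# Refit the tuning knob on its keyed shaft and set it to the red arrow

### The job

Put the loose black bar-grip knob back on the bare keyed shaft of the green tuning unit: press it on lightly and turn it slowly until it drops fully home over the key, without forcing it. Then turn the fitted knob, which now turns the shaft, until its white pointer is at the red arrow on the panel, and let go. Leave the other things on the bench where they are.

Things in the scene. Friction and masses are not known exactly. Their poses are not given: they have to be found in the camera images.
- knob_center (a point): centre of the loose black knob, on its axis, 27 mm above its underside; the knob stands upright on the bench, 54 mm tall, 0.18 to 0.35 kg. Round foot (skirt) 84 mm across, 7 mm high; above it a bar grip 81 mm long (along x), 30 mm wide (along y) with flat upright sides: pinch it across the 30 mm, fingertips above the skirt. x points to the white pointer end, z up
- knob_bore (a point): mouth of the knob's bore, on its axis at the underside, axes as knob_center. The bore is 44 mm deep and 15 mm square, with a slot to either side along the bar, each reaching 18.5 mm from the axis: 14 mm wide on the pointer side (+x), 7 mm wide on the other, so the knob goes home one way round only
- pointer_tip (a point): tip of the knob's white pointer (white line on top of the bar, white tongue on the skirt), 52 mm from the knob's axis along its x, 5 mm above the knob's underside
- shaft_seat (a point): on the axis of the unit's bare upright shaft, on top of its steel flange (48 mm wide, 4 mm thick), where the knob's underside rests when home (knob_center then 27 mm above). Axes as the unit's, whatever the shaft's turn. The shaft is stiff (0.2 N m to turn), stays where left and turns to 1.0 rad either way of x
- shaft_tip (a point): tip of the shaft's round steel pilot, on the axis 38 mm above shaft_seat; 12 mm across, the last 8 mm tapering to 4 mm. Axes as the unit's
- rib_top (a point): on the shaft's axis level with the tops of its two brass ribs, 14 mm above shaft_seat: ribs opposite each other, reaching 17 mm out, 12 and 5 mm wide. A knob turned wrong stops here; it drops when its wide slot is over the wide rib (5 degrees of play). Rib angle is not measured (axes as the unit's): at the start the wide rib points 0.2 to 0.8 rad clockwise from above of x; feel or look for it
- mark (a point): where pointer_tip should come, in plan: 52 mm from the shaft's axis, just inside the tip of the flat red arrow on the panel; x points outwards along the arrow. The arrow lies 0.25 to 0.55 rad counter-clockwise (from above) of shaft_seat's x, so the fitted knob has to be turned counter-clockwise to it
- unit: tuning unit, fixed: green box 260 (x) by 340 (y) by 85 mm high, lying on its back, grey panel up; origin under its centre. On the panel the bare shaft (35 mm to -x, 55 mm to -y of centre) with scale ticks and red arrow; two meters and two small knobs up to 23 mm high on the +y half, three terminals 16 mm high along the +x edge
- morse_key: bystander: Morse key, 130 by 75 by 63 mm, wooden base and brass arm; origin under its centre
- multimeter: bystander: grey multimeter lying flat, 150 by 95 by 43 mm; origin under its centre
- screwdriver: bystander: orange-handled screwdriver 190 mm long, lying along its x
- insulator_a: bystander: white porcelain insulator, 60 mm across, 64 mm tall; origin under its centre
- insulator_b: bystander: a second such insulator
Things that resemble listed ones, but are neither listed nor needed, are in the scene too. Of the things like the part that bears knob_center, leave any that is pink or purple; of the rest the larger one is meant.

How it is judged:
On the way:
1. the knob has dropped fully home on the keyed shaft (z of knob_center in the frame of shaft_seat below 0.0305 m and horizontal distance between knob_center and shaft_seat below 0.004 m and angle between knob_center's own z axis and vertical below 0.08 rad), for 0.2 s.
At the end, for the whole second after the job is handed in: the knob is fully home (within 3.5 mm of resting on the flange, upright, on the axis within 4 mm), its pointer tip within 8 mm of the mark at the red arrow, and at rest (all of step 1 and horizontal distance between pointer_tip and mark below 0.008 m and linear speed of knob below 0.02 m/s); the robot touches nothing.
It fails at once if the knob was forced: more than 100 N between it and the unit or its shaft (contact force between knob and unit above 100 N).
It fails at once if a bystander on the bench was moved more than 30 mm (distance of any of morse_key, multimeter, screwdriver, insulator_a, insulator_b from where it was at the start of the episode above 0.03 m).
It also fails if it takes over 48 s, if anything falls off the work surface, if the arm or the gripper's body presses on something with over 40 N, if the wrist force passes 120 N, or if a joint passes its speed limit or range.

### The arm

A 6-joint arm with a two-finger parallel gripper is mounted at the origin on the work surface. World frame = base frame: x ahead of the robot, y to its left, z up, the work surface at z = 0. Lengths are in m, angles in rad, forces in N, time in s.
With the tool pointing down it reaches from about 0.35 to 0.975 m from the base axis. Payload 4.9 kg.
Tool frame: the origin (TCP) lies at the very end of the fingers, on their centre line; the grasp point (between the pads) lies 19 mm behind it; z points along the fingers, y is the direction in which the jaws open and shut (so a half turn about z gives the same grasp; the last joint's range is limited). The gripper opens to 85 mm and grips with 20 to 120 N. Pads are 22 mm wide; open, the fingers measure 114 mm over their backs; the gripper's body (76 mm by 85 mm) begins 54 mm behind the grasp point. The pads swing forward as they close: fully open they stand 13 mm farther back than shut.
Start: joints at [-1.348, 0.053, 1.613, -0, 1.476, -0.119], TCP at [0.209, -0.589, 0.231] pointing down, gripper open.
Joint ranges: [-3.01, 3.01], [-1.01, 2.22], [0.06, 2.58], [-1.02, 4.17], [0.09, 2.62], [-3.14, 3.14]. Speed limits (rad/s): [2.57, 2.57, 3.14, 3.14, 3.14, 3.14].

### API

Orientations are given as a unit quaternion [w, x, y, z].
In Python, from plant import monitor, eyes, manip gives the robot as it stands.
- The arm moves only by the tool step_arm, never from a script. Its argument "motion" is a list of rows, each a list of 7 numbers: the shift along the world's x, y, z scaled (see below), then the turn, a rotation vector about the world's x, y, z scaled (see below), then the closure in counts, from 0 (fully open) to 255 (shut). In form: [[x, y, z, ax, ay, az, grip], ...]. A call has 1 to 10 rows; each row is the pose to reach, as a shift and turn from the pose commanded when the call began; what a row does not reach only later rows make up. The controller multiplies each number of a shift by 0.5 m and each number of a turn by 1.5 rad. A row lasts 1/10 s, in which the tool goes at most 50 mm and 8.59 degrees, less where a joint would pass 70% of its speed; a pose out of reach is approached as far as the arm can. A call with a number of a shift or a turn outside -1 to 1 is refused whole. A call with a gripper value outside its range is refused whole. The fingers move at their own pace and stop on an object; the grip force is fixed at half the most. Time passes only in rows, so rows that repeat a pose let the fingers close. It gives the time, the measured TCP pose, the force and the opening at its end, in the units of the state.
- monitor.state(): the state, without advancing time (a new reading comes with each control period).
- eyes.grab_frame(name): name is "side" or "top"; returns a dict with "pixels" (384x512x3 uint8, red, green, blue), "mtx" (3x3 intrinsics, pixels), "rvec" (rotation vector, rad) and "tvec" (3), from world to camera coordinates, as OpenCV has them. Camera axes: x right, y down, z forward; pixel columns grow to the right and rows downward; lengths in m; the calibration is good to about 2 mm. A picture is of the moment at which its call begins. There is no depth.
- manip.job_done(): hands the job in, once; it reports no verdict.
Trained networks look in the newest picture that a camera, given by its name, has taken for a name from the list of things; names that differ only in an ending like _2 or _b are one class to them, and where a whole thing is asked for, a point or a joint stands for the part that bears it (a point fixed in the world has none). Each returns a list of dicts, best first, with "p" (0 to 1); they miss things now and then, are a little off and sometimes report something else, mostly with a low value. They report only what shows in the picture. A call takes as long as a camera call. They do not tell look-alikes from the thing itself.
- eyes.look_for(name, camera): "box" ([centre column, centre row, width, height] in pixels, round what is visible of it).
- eyes.pinpoint(name, camera): "uv" ([column, row] in pixels: a listed point, or the origin of a listed thing).
The state is a dict: "time": time; "joint_pos": joint angles; "joint_vel": joint speeds; "joint_efforts": joint torques, N m; "tool_pos": TCP position; "tool_rot": TCP orientation; "contact_force": force on the tool from outside, world axes, zero at the start; "ft_torque": the same for the moment, N m; "gripper_width": opening from 0.0 (shut) to 1.0 (fully open).
Only numpy, scipy, OpenCV 4.12 (cv2) and the standard library are available. Lean on these libraries where they do the work, as an engineer would, in place of code of your own. Each camera call takes 0.05 s, during which the arm holds its last target.

## Working session

There is one attempt and no reset: what is moved stays moved. The work goes in short steps, Python scripts to look and compute and a tool call to move; the robot and the scene stay as the last step left them, time stands still between calls to the robot, and variables do not carry over. Pictures are saved under pics/ and viewed, and the job is handed in when it is done.

Besides the shell and the picture viewer there is one more tool, called in YAML: its name, and indented under it one key for each argument. step_arm: Moves the arm, as the interface text tells. Its arguments: {"type":"object","properties":{"motion":{"type":"array","items":{"type":"array","items":{"type":"number"}}}},"required":["motion"]}

```bash
mkdir -p pics; ls
cat > h.py <<'E'
import numpy as np,cv2,pickle
from plant import monitor,eyes,manip
def grab(n,fn=None):
    f=eyes.grab_frame(n)
    if fn: cv2.imwrite('pics/'+fn,cv2.cvtColor(f['pixels'],cv2.COLOR_RGB2BGR))
    pickle.dump(f,open(f'last_{n}.pkl','wb'))
    return f
def ray(f,uv):
    R=cv2.Rodrigues(np.array(f['rvec'],float))[0];t=np.array(f['tvec'],float).ravel()
    p=cv2.undistortPoints(np.array([[uv]],float),np.array(f['mtx']),None)[0,0]
    d=R.T@np.array([p[0],p[1],1]);return -R.T@t,d
def atz(f,uv,z):
    c,d=ray(f,uv);return c+d*(z-c[2])/d[2]
def proj(f,P):
    return cv2.projectPoints(np.array(P,float).reshape(-1,1,3),np.array(f['rvec'],float),np.array(f['tvec'],float),np.array(f['mtx']),None)[0][:,0]
def tri(f1,u1,f2,u2):
    c1,d1=ray(f1,u1);c2,d2=ray(f2,u2)
    A=np.stack([d1,-d2],1);s=np.linalg.lstsq(A,c2-c1,rcond=None)[0]
    a=c1+d1*s[0];b=c2+d2*s[1];return (a+b)/2,np.linalg.norm(a-b)
E
python3 - <<'E'
from h import *
np.set_printoptions(precision=4,suppress=True)
print(monitor.state())
F={n:grab(n,n+'0.png') for n in('side','top')}
for n in F:
    print(n,ray(F[n],(256,192)))
    for k in ['knob_center','knob_bore','pointer_tip','shaft_seat','shaft_tip','rib_top','mark','unit']:
        print(k,[(np.round(d['uv'],1).tolist(),round(d['p'],2)) for d in eyes.pinpoint(k,n)])
    print([(np.round(d['box'],1).tolist(),round(d['p'],2)) for d in eyes.look_for('knob_center',n)])
E
```

```text
pics
{'time': 0.0, 'joint_pos': array([-1.348 ,  0.0534,  1.6143, -0.    ,  1.476 , -0.119 ]), 'joint_vel': array([ 0.0002,  0.0005,  0.0014,  0.0003,  0.0007, -0.0005]), 'joint_efforts': array([  0.0031, -39.3679, -37.0171,   0.    ,   0.0069,   0.    ]), 'tool_pos': array([ 0.2093, -0.5882,  0.2301]), 'tool_rot': array([-0.001 ,  0.9854,  0.17  , -0.0001]), 'contact_force': array([-0.6367, -0.656 ,  0.5808]), 'ft_torque': array([0.032 , 0.0049, 0.0266]), 'gripper_width': 0.9979970046921809}
side (array([0.2397, 0.8559, 0.9501]), array([ 0.2455, -0.6932, -0.6776]))
knob_center [([282.5, 178.7], 0.95), ([291.6, 154.8], 0.77), ([320.4, 166.7], 0.56), ([324.8, 148.7], 0.54)]
knob_bore [([284.4, 186.4], 0.95), ([321.2, 172.7], 0.66), ([291.5, 162.4], 0.58), ([326.8, 156.8], 0.48)]
pointer_tip [([282.0, 152.6], 0.84), ([326.2, 174.3], 0.74), ([315.0, 154.0], 0.62), ([289.7, 169.5], 0.58)]
shaft_seat [([253.0, 215.0], 0.68)]
shaft_tip [([253.0, 202.4], 0.89)]
rib_top [([256.0, 208.8], 0.7)]
mark [([232.8, 208.5], 0.42)]
unit [([255.7, 209.7], 0.71), ([239.6, 240.6], 0.66)]
[([327.2, 153.0
[... 212 characters left out ...]
y([ 0.077 , -0.0089, -0.9971]))
knob_center [([315.8, 237.5], 0.77), ([327.4, 209.6], 0.74), ([347.9, 240.5], 0.61)]
knob_bore [([313.0, 238.9], 0.74), ([294.0, 208.9], 0.72), ([325.8, 204.7], 0.71), ([349.7, 234.2], 0.56)]
pointer_tip [([337.7, 192.5], 0.94), ([348.1, 156.2], 0.75), ([301.7, 208.8], 0.73), ([347.4, 227.3], 0.63), ([309.6, 245.1], 0.54), ([218.5, 198.9], 0.32)]
shaft_seat [([223.1, 197.6], 0.83), ([377.1, 241.8], 0.48)]
shaft_tip [([223.3, 200.9], 0.82), ([322.9, 207.2], 0.36)]
rib_top [([223.2, 201.4], 0.62)]
mark [([214.4, 186.9], 0.62)]
unit [([209.8, 191.5], 0.97)]
[([290.7, 207.6, 24.2, 27.8], 0.78), ([328.2, 208.6, 28.3, 25.3], 0.7), ([344.9, 240.6, 20.8, 17.1], 0.66)]
```

Run:
```python
from h import *
for n,(x,y,w,h) in {'side':(170,130,190,142),'top':(150,130,240,150)}.items():
    im=cv2.imread(f'pics/{n}0.png')[y:y+h,x:x+w]
    s=min(800/w,600/h);cv2.imwrite(f'pics/{n}0c.png',cv2.resize(im,None,fx=s,fy=s,interpolation=cv2.INTER_CUBIC)[:600,:800]);print(s)
```

```text
4.2105263157894735
3.3333333333333335
```

View pics/side0.png

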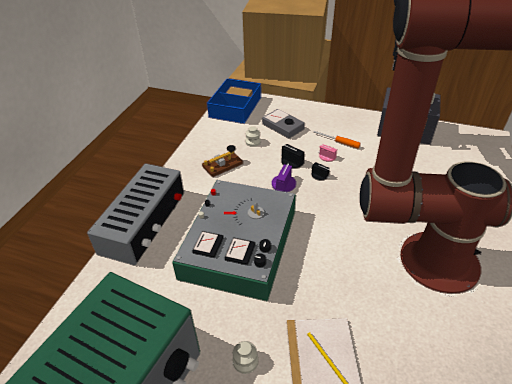

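View pics/top0.png

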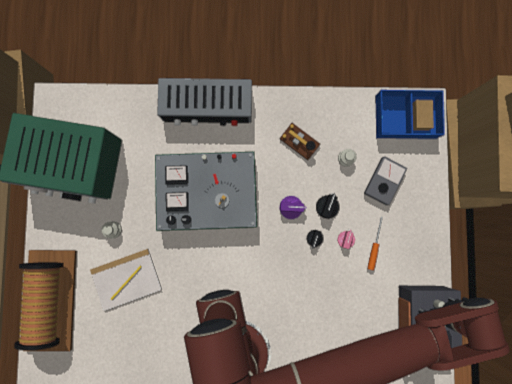

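View pics/side0c.png

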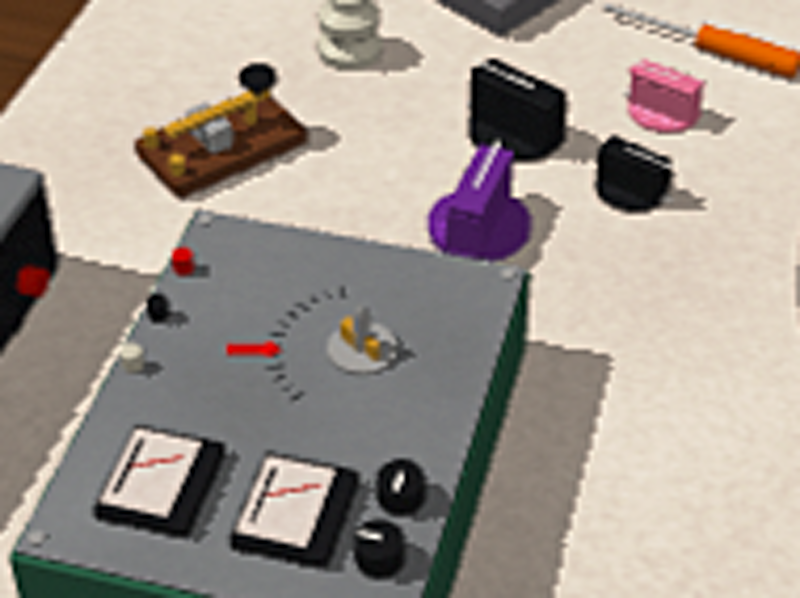

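View pics/top0c.png

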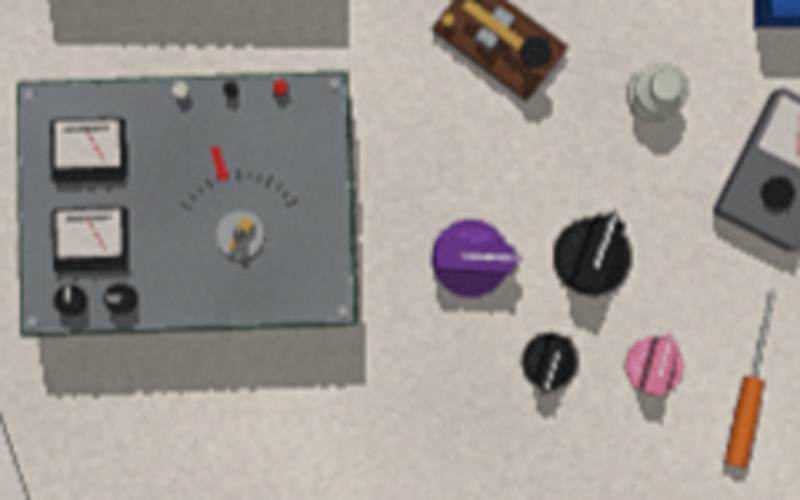

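The loose black knob meant is the large one at top (328,207) / side (292,156). The others are the small black one (315,239 top), the purple one (290,207) and the pink one (347,240). The purple and pink ones are excluded by colour, and of the two black ones the larger fits. In the top picture its pointer goes up and to the right. The shaft is at top (223,200), its wide rib also goes up and to the right, and the arrow tip is at about (217,184). Next I'll fit poses by model.

```bash
cat > fit.py <<'E'
from h import *
from scipy.optimize import minimize
np.set_printoptions(precision=4,suppress=True)
th=np.linspace(0,2*np.pi,40,endpoint=False)
def Rz(a): c,s=np.cos(a),np.sin(a);return np.array([[c,-s,0],[s,c,0],[0,0,1]])
def knobmask(f,x,y,a,z0=0,S=4,roi=None):
    x0,y0,w,h=roi
    m=np.zeros((h*S,w*S),np.uint8)
    sk=np.concatenate([np.c_[.042*np.cos(th),.042*np.sin(th),0*th+z] for z in(0,.007)])
    bar=np.array([[sx*.0405,sy*.015,z] for sx in(-1,1) for sy in(-1,1) for z in(.007,.054)])
    tg=np.array([[px,py,.005] for px,py in((.038,-.003),(.038,.003),(.052,.001),(.052,-.001))])
    for P in (sk,bar,tg):
        q=proj(f,(P@Rz(a).T)+[x,y,z0])
        q=((q-[x0,y0]+.5)*S).astype(np.float32)
        cv2.fillConvexPoly(m,cv2.convexHull(q).astype(np.int32),255)
    return cv2.resize(m,(w,h),interpolation=cv2.INTER_AREA)/255.
E
python3 - <<'E'
from fit import *
F={n:pickle.load(open(f'last_{n}.pkl','rb')) for n in('side','top')}
roi={'side':(278,140,28,31),'top':(312,190,32,36)}
for n in F:
    x,y,w,h=roi[n];im=F[n]['pixels'][y:y+h,x:x+w]
    cv2.imwrite(f'pics/k_{n}.png',cv2.cvtColor(cv2.resize(im,None,fx=15,fy=15,interpolation=cv2.INTER_NEAREST),cv2.COLOR_RGB2BGR))
    g=im.max(2);print(n,np.percentile(g,[5,20,50,80,95]))
print(atz(F['top'],(327.4,208),.027),atz(F['top'],(336,193),.005))
print(tri(F['top'],(327.4,209.6),F['side'],(291.6,154.8)))
E
cd pics; python3 -c "
import cv2,numpy as np
a=cv2.imread('k_side.png');b=cv2.imread('k_top.png');c=np.zeros((540,800,3),np.uint8);a=cv2.resize(a,(310,350));c[:350,:310]=a;c[:540,320:800]=b;cv2.imwrite('k.png',c)"
```

```text
side [ 12.   17.  118.5 229.  238. ]
top [ 26.  36. 155. 198. 202.]
[ 0.5051 -0.3103  0.027 ] [ 0.5597 -0.345   0.005 ]
(array([ 0.5063, -0.3076,  0.0329]), np.float64(0.014351809762976914))
```

View pics/k.png

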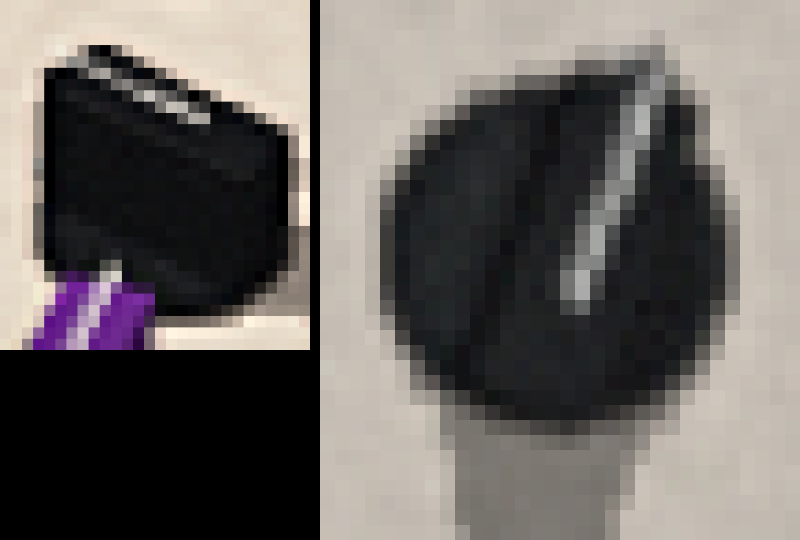

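```bash
cat > fk.py <<'E'
from fit import *
F={n:pickle.load(open(f'last_{n}.pkl','rb')) for n in('side','top')}
roi={'side':(278,140,28,31),'top':(312,190,32,36)}
T={}
for n in F:
    x,y,w,h=roi[n];im=F[n]['pixels'][y:y+h,x:x+w].astype(float)
    bg={'side':228,'top':195}[n]
    if n=='top':
        g=im.max(2)
        t=np.clip((115-g)/75+.0,0,1) # shadow ~120
        t=np.clip((bg-g)/(bg-30),0,1)
        # shadow rows -> ignore intermediate
        wgt=np.ones_like(t); wgt[27:,8:24]=np.where(g[27:,8:24]>70,0,1); 
    else:
        g=im.max(2);t=np.clip((bg-g)/(bg-15),0,1);wgt=np.ones_like(t)
        wgt[22:,:]=0; wgt[14:,24:]=0
    d=np.array([0]);
    m=(t>.6).astype(np.uint8);m=cv2.morphologyEx(m,cv2.MORPH_CLOSE,np.ones((3,3),np.uint8))
    inn=cv2.erode(m,np.ones((3,3),np.uint8));t[inn>0]=1
    T[n]=(t,wgt)
def cost(p):
    c=0
    for n in F:
        o=p[3:5] if n=='side' else (0,0)
        m=knobmask(F[n],p[0],p[1],p[2],0,4,roi[n])
        if n=='side': m=cv2.warpAffine(m,np.float32([[1,0,p[3]],[0,1,p[4]]]),m.shape[::-1])
        t,w=T[n];c+=(w*(m-t)**2).sum()
    return c+.5*(p[3]**2+p[4]**2)
best=None
for a in(-.3,-.5,-.7):
  r=minimize(cost,[.505,-.31,a,0,0],method='Nelder-Mead',options=dict(initial_simplex=[[.505,-.31,a,0,0],[.511,-.31,a,0,0],[.505,-.302,a,0,0],[.505,-.31,a+.15,0,0],[.505,-.31,a,1,0],[.505,-.31,a,0,1]],maxiter=600))
  print(r.x,r.fun)
  if best is None or r.fun<best.fun:best=r
x,y,a=best.x[:3]
# white line check
f=F['top'];R=Rz(a)
L=np.array([[l,0,.054] for l in(0,.02,.0405)]+[[.052,0,.005]])@R.T+[x,y,0]
print(proj(f,L),proj(F['side'],L))
E
python3 fk.py
```

```text
[ 0.5104 -0.3137 -0.3925 -0.2026  0.6099] 9.821114017262232
[ 0.5099 -0.3137 -0.3694 -0.371   0.3912] 9.914564432005735
[ 0.5103 -0.3137 -0.3973 -0.4579  0.2349] 11.403502070470605
[[329.747  206.1476]
 [331.9373 200.7947]
 [334.177  195.3212]
 [332.8042 193.3078]] [[293.189  148.921 ]
 [288.7154 146.7599]
 [284.1906 144.5741]
 [281.3599 154.1919]]
```

```bash
cat > fu.py <<'E'
from fit import *
F={n:pickle.load(open(f'last_{n}.pkl','rb')) for n in('side','top')}
from scipy.optimize import least_squares
# panel corners from top crop
c=np.array([[18,83],[348,73],[357,324],[20,334]])/3.3333+[150,130]-.35
loc=np.array([[.13,.17,.085],[.13,-.17,.085],[-.13,-.17,.085],[-.13,.17,.085]])
cs=np.array([[195,212],[527,278]])/4.2105+[170,130]-.4
ls=np.array([[.13,-.17,.085],[-.13,-.17,.085]])
f=lambda p:np.r_[(proj(F['top'],loc@Rz(p[2]).T+[p[0],p[1],0])-c).ravel(),(proj(F['side'],ls@Rz(p[2]).T+[p[0],p[1],0])-cs).ravel()]
r=least_squares(f,[.55,.1,0]);print(r.x,r.fun)
x,y,a=r.x
S=np.array([-.035,-.055,.085])@Rz(a).T+[x,y,0];print('shaft on panel',S)
for n,u in(('top',((223.1,197.6),(223.3,200.9),(223.2,201.4))),('side',((253,215),(253,202.4),(256,208.8)))):
    print(n,proj(F[n],[S+[0,0,h] for h in(.004,.042,.018)]),u)
    print([atz(F[n],uu,.085+h)[:2] for uu,h in zip(u,(.004,.042,.018))])
print('tri seat',tri(F['top'],(223.1,197.6),F['side'],(253,215)),'tip',tri(F['top'],(223.3,200.9),F['side'],(253,202.4)))
for n,(x0,y0,w,h) in {'side':(222,194,48,36),'top':(200,170,48,36)}.items():
    im=F[n]['pixels'][y0:y0+h,x0:x0+w]
    cv2.imwrite(f'pics/u_{n}.png',cv2.cvtColor(cv2.resize(im,None,fx=16,fy=16,interpolation=cv2.INTER_NEAREST),cv2.COLOR_RGB2BGR))
    # red
    I=F[n]['pixels'].astype(int);red=(I[...,0]-np.maximum(I[...,1],I[...,2])>70);red[:y0]=0;red[y0+h:]=0;red[:,:x0]=0;red[:,x0+w:]=0
    q=np.argwhere(red)[:,::-1];P=np.array([atz(F[n],u,.085)[:2] for u in q]);m=P.mean(0)
    d=np.linalg.svd(P-m)[2][0];d=d*np.sign(d[0]);rel=P-S[:2]
    print(n,'arrow mean',m,'dir',np.arctan2(d[1],d[0])-a,'bearing from shaft',np.arctan2(m[1]-S[1],m[0]-S[0])-a,'radii',np.linalg.norm(rel,axis=1).min(),np.linalg.norm(rel,axis=1).max())
E
python3 fu.py
```

```text
[0.5583 0.1132 0.0404] [-1.4511 -1.0964 -0.1041 -0.9533 -0.4644  0.6108 -1.3575  0.7482 -0.1836
 -1.6534  1.5544 -2.6994]
shaft on panel [0.5255 0.0569 0.085 ]
top [[221.1157 200.0396]
 [220.3024 199.3576]
 [220.821  199.7925]] ((223.1, 197.6), (223.3, 200.9), (223.2, 201.4))
[array([0.5338, 0.0504]), array([0.5206, 0.047 ]), array([0.5203, 0.0489])]
side [[255.5487 212.2258]
 [255.3032 202.751 ]
 [255.4595 208.7824]] ((253, 215), (253, 202.4), (256, 208.8))
[array([0.5289, 0.0696]), array([0.5322, 0.0575]), array([0.524 , 0.0565])]
tri seat (array([0.5353, 0.0517, 0.0695]), np.float64(0.0004779973450045794)) tip (array([0.5277, 0.0494, 0.1202]), np.float64(0.014002105748523135))
side arrow mean [0.5962 0.0764] dir 0.25012183823091033 bearing from shaft 0.22884724821692903 radii 0.05660613032278554 0.09177547307046713
top arrow mean [0.5976 0.0776] dir 0.28469860966629346 bearing from shaft 0.2401388607958969 radii 0.05953208748963285 0.09170392427557336
```

```bash
cd pics; sleep 1; python3 -c "
import cv2,numpy as np
a=cv2.imread('u_side.png');b=cv2.imread('u_top.png');cv2.imwrite('u.png',np.vstack([cv2.resize(a,(800,300),interpolation=0)*0+0,a[:0]]) if 0 else np.hstack([cv2.resize(a[100:500,250:650],(400,400)),cv2.resize(b[150:570,150:570],(400,400))]))"
```

```text
(no output)
```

View pics/u.png

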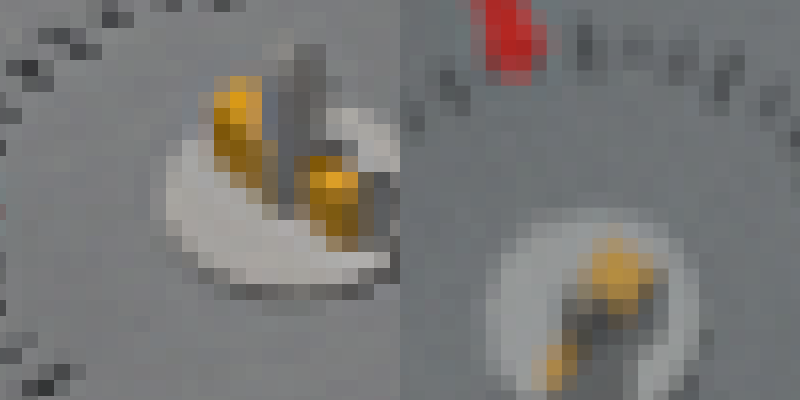

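```bash
cat > fs.py <<'E'
from fit import *
F={n:pickle.load(open(f'last_{n}.pkl','rb')) for n in('side','top')}
R0={'side':(242,198,30,26),'top':(210,188,25,25)}
W={}
for n in F:
    x,y,w,h=R0[n];I=F[n]['pixels'][y:y+h,x:x+w].astype(float)
    g=I.mean(2);pan=np.median(g);print(n,pan,np.percentile(g,[70,80,90,95]))
    np.set_printoptions(linewidth=200)
    print(np.round(g[:, :]).astype(int) )
E
python3 fs.py
```

```text
side 123.0 [124.6667 126.3333 135.7667 161.6667]
[[127 126 126 124 123 121 128 128 110  80 129 128 126 125 123 123 123 122 124 124 123 122 123 123 123 123 121 123 122 123]
 [126 125 122 126 117 103 123 130 108  69 129 127 124 123 122 122 122 123 125 123 122 121 120 121 122 122 123 124 124 124]
 [127 117  97 121 128 111  86 127 113  78 109 127 125 123 124 124 124 124 123 122 122 122 120 121 122 122 122 123 124 124]
 [126 115  71  92 128 127 125 126 126 127 127 126 125 124 127 127 124 123 123 123 123 122 123 123 123 124 124 123 124 122]
 [101 126 132 129 128 125 125 125 125 126 126 126 126 129 126 125 125 122 122 123 123 123 123 122 123 124 122 123 123 123]
 [ 71  92 128 126 125 125 124 124 125 124 126 125 131 135 105 104 127 124 122 122 123 123 122 124 122 123 122 121 119 121]
 [130 128 126 126 126 126 126 124 124 124 125 125 123 115  95  99 127 127 124 122 123 123 122 124 123 122 119 121 122 122]
 [127 127 125 125 123 123 124 125 125 128 132 128 111 104  92  94 112 125 122 122 124 124 123 123 123 120 121 120 121 122]
 [125 124 125 124 123 124 127 127 130 130 131 134 107  94  88  99 1
[... 4084 characters left out ...]
 113 108 106 105  92  96 108  97  93 103 122  96  95 109 111 111 112 114 113 112]
 [112 115 115 115 114 113 113 106  89  76  91 106  87  81  75  81  95 109 111 111 113 112 113 111 110]
 [113 115 113 114 113 114 113 115 108  91  90  88  71  69  76  96 112 113 109 110 112 111 112 112 110]
 [113 113 114 113 112 114 112 115 113 112 114 108  87  71  86 113 115 112 111 111 111 111 111 112 112]
 [114 114 113 111 114 112 113 113 112 114 114 113 106  89  95 113 111 110 111 112 111 110 112 110 111]
 [115 115 113 114 112 113 111 111 112 112 112 111 113 113 110 109 112 110 110 112 111 111 111 109 110]
 [114 113 112 112 113 113 112 112 112 112 111 111 110 109 111 110 109 110 111 110 110 109 112 111 110]]
```

Run:
```python
from fit import *
F={n:pickle.load(open(f'last_{n}.pkl','rb')) for n in('side','top')}
u={'top':(221.5,199.45),'side':(255.5,211.7)}
print(tri(F['top'],u['top'],F['side'],u['side']))
for n in F:print(n,atz(F[n],u[n],.089))
S=np.mean([atz(F[n],u[n],.089) for n in F],0)
print('S',S)
for n in F:
    print(proj(F[n],[S+[0,0,h] for h in (0,.014,.038)]))
    off=np.array(u[n])-proj(F[n],[S])[0]
    # ribs: wide rib tops at z .103, brass pixels
    I=F[n]['pixels'].astype(int);x0,y0={'side':(242,198),'top':(210,188)}[n]
    b=(I[...,0]-I[...,2]>50);m=np.zeros_like(b);m[y0:y0+26,x0:x0+26]=1;b&=m
    k,l,st,c=cv2.connectedComponentsWithStats(b.astype(np.uint8));
    for i in range(1,k):
        P=atz(F[n],c[i]-off,.101)-S;print(n,'brass',c[i],st[i,4],P[:2],np.arctan2(P[1],P[0]))
    x0,y0,w,h={'side':(222,194,26,36),'top':(200,170,36,20)}[n]
    wt=np.clip(I[...,0]-np.maximum(I[...,1],I[...,2])-20,0,None).astype(float);m=np.zeros_like(wt);m[y0:y0+h,x0:x0+w]=1;wt*=m
    q=np.argwhere(wt>0);ww=wt[wt>0];P=np.array([atz(F[n],t[::-1]-off,.085)[:2] for t in q])-S[:2]
    mm=(P*ww[:,None]).sum(0)/ww.sum();C=((P-mm)*ww[:,None]).T@(P-mm);d=np.linalg.eigh(C)[1][:,1];d*=np.sign(d[0])
    print(n,'arrow bearing',np.arctan2(mm[1],mm[0]),'dir',np.arctan2(d[1],d[0]),np.linalg.norm(mm))
    a=np.arctan2(mm[1],mm[0]); print('mark px',proj(F[n],[S+[.052*np.cos(a),.052*np.sin(a),-.004]])+off)
```

```text
(array([0.5269, 0.0554, 0.0894]), np.float64(0.0013218981828297448))
side [0.5263 0.0549 0.089 ]
top [0.5275 0.0556 0.089 ]
S [0.5269 0.0552 0.089 ]
[[255.2666 211.7408]
 [255.1753 208.2977]
 [255.0152 202.2672]]
side brass [252.1053 208.    ] 19 [ 0.0101 -0.    ] -0.0017867929073561136
side brass [257.8125 212.25  ] 16 [-0.011   0.0113] 2.3432298218366965
side arrow bearing 0.2939540518018878 dir 0.30655113957918245 0.07445567769761134
mark px [[237.563  212.5075]]
[[221.6044 199.6267]
 [221.3145 199.3756]
 [220.8042 198.9337]]
top brass [223.2308 197.1538] 13 [ 0.007  -0.0065] -0.745217256710511
top brass [219.4 202.8] 5 [-0.0119  0.0059] 2.6790940969861494
top arrow bearing 0.30537255749286024 dir 0.3089243313791316 0.07323769282190563
mark px [[217.1906 184.7707]]
```

step_arm:
  motion:
    - [0.602,0.551,-0.16,0,0,-0.473,110]
    - [0.602,0.551,-0.16,0,0,-0.473,110]
    - [0.602,0.551,-0.16,0,0,-0.473,110]
    - [0.602,0.551,-0.16,0,0,-0.473,110]
    - [0.602,0.551,-0.16,0,0,-0.473,110]
    - [0.602,0.551,-0.16,0,0,-0.473,110]
    - [0.602,0.551,-0.16,0,0,-0.473,110]
    - [0.602,0.551,-0.16,0,0,-0.473,110]
    - [0.602,0.551,-0.16,0,0,-0.473,110]
    - [0.602,0.551,-0.16,0,0,-0.473,110]

```text
time: 2.0
tool_pos: [0.5119, -0.3107, 0.1503]
tool_rot: [-0.001, 0.984, -0.181, -0.001]
contact_force: [-0.1, -0.5, -0.5]
gripper_width: 0.571
```

```bash
cat > st.py <<'E'
from h import *
np.set_printoptions(precision=4,suppress=True)
def st():
    s=monitor.state();w,x,y,z=s['tool_rot']
    print('t',round(s['time'],2),'pos',s['tool_pos'],'yaw',round(2*np.arctan2(y,x)%(2*np.pi),4),'tilt',w,z,'F',s['contact_force'],'T',s['ft_torque'],'w',round(s['gripper_width'],3),'q',s['joint_pos'])
    return s
if __name__=='__main__': st()
E
python3 - <<'E'
from st import *
st()
for n in('side','top'):grab(n,n+'1.png')
a=cv2.imread('pics/side1.png')[110:200,250:350];b=cv2.imread('pics/top1.png')[160:250,270:370]
cv2.imwrite('pics/c1.png',np.hstack([cv2.resize(a,(400,360)),cv2.resize(b,(400,360))]))
E
```

```text
t 2.0 pos [ 0.5119 -0.3107  0.1503] yaw 5.9198 tilt -0.0006449907687343458 -0.0006393413746291514 F [-0.1158 -0.484  -0.5149] T [-0.0058  0.0108 -0.0127] w 0.571 q [-0.67    0.0547  1.7492  0.0006  1.3394  1.264 ]
```

View pics/c1.png

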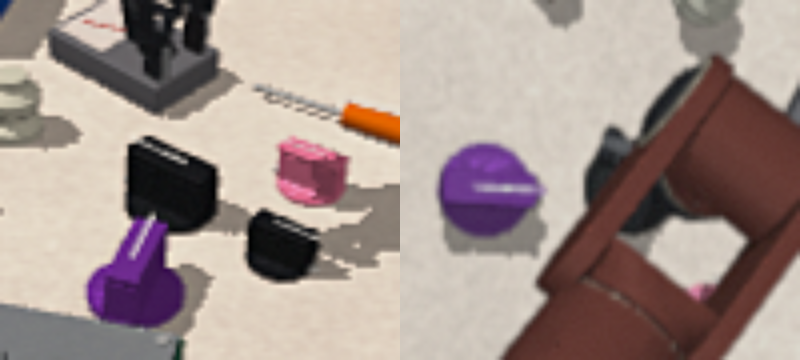

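step_arm:
  motion:
    - [0,0,-0.1,0,0,0,110]
    - [0,0,-0.17,0,0,0,110]
    - [0,0,-0.22,0,0,0,110]
    - [0,0,-0.25,0,0,0,110]
    - [0,0,-0.264,0,0,0,110]
    - [0,0,-0.264,0,0,0,110]
    - [0,0,-0.264,0,0,0,110]

```text
time: 2.8
tool_pos: [0.5113, -0.3145, 0.021]
tool_rot: [0.001, 0.983, -0.183, 0.001]
contact_force: [0.2, 0.2, 0.5]
gripper_width: 0.565
```

Run:
```python
from st import *
st()
for n in('side','top'):grab(n,n+'2.png')
a=cv2.imread('pics/side2.png')[125:185,260:330];b=cv2.imread('pics/top2.png')[160:250,270:370]
cv2.imwrite('pics/c2.png',np.hstack([cv2.resize(a,(480,411)),cv2.resize(b,(320,411))]))
```

```text
t 2.8 pos [ 0.5113 -0.3145  0.021 ] yaw 5.915 tilt 0.0006925363894215043 0.0012300454849419001 F [0.1753 0.153  0.4968] T [-0.097   0.0175  0.0448] w 0.565 q [-0.6753  0.2112  1.8154 -0.0001  1.1122  1.2637]
```

View pics/c2.png

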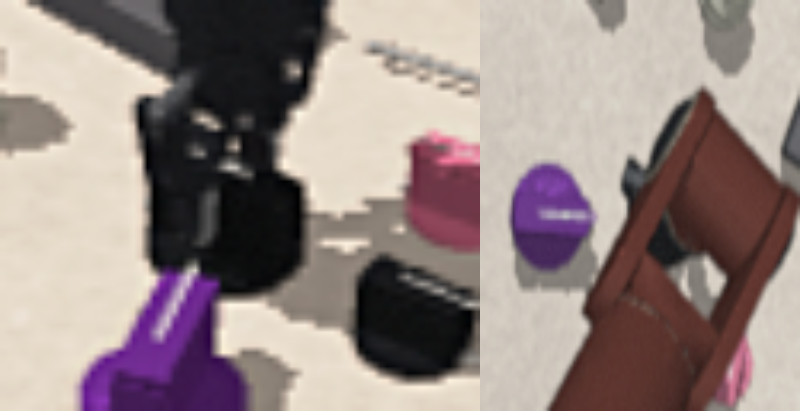

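Run:
```python
from fit import *
f=pickle.load(open('last_side.pkl','rb'))
a=5.915;y=np.array([-np.sin(a),np.cos(a),0]);x=np.array([np.cos(a),np.sin(a),0]);c=np.array([.5113,-.3145,0])
for s in(-.011,.011):
  for z in(.02,.05):print(proj(f,[c+.025*y+s*x+[0,0,z]]))
print((np.array([[150,100],[220,100],[150,270],[215,250],[300,190]])/6.857+[260,125]))
print(proj(f,[c+.015*y+s*x*.0405/.011+[0,0,.054] for s in(-.011,.011)]))
```

```text
[[290.9712 160.9383]]
[[291.3046 154.2135]]
[[285.9932 158.5551]]
[[286.2559 151.8453]]
[[281.8755 139.5836]
 [292.084  139.5836]
 [281.8755 164.3758]
 [291.3548 161.4591]
 [303.7509 152.7089]]
[[299.9206 155.1416]
 [281.3208 146.4975]]
```

step_arm:
  motion:
    - [0,0,-0.006,0,0,0,255]
    - [0,0,-0.006,0,0,0,255]
    - [0,0,-0.006,0,0,0,255]
    - [0,0,-0.006,0,0,0,255]
    - [0,0,-0.006,0,0,0,255]
    - [0,0,-0.006,0,0,0,255]

```text
time: 3.5
tool_pos: [0.5113, -0.3139, 0.0173]
tool_rot: [0.001, 0.983, -0.183, 0.001]
contact_force: [0.8, -0.3, 6.2]
gripper_width: 0.342
```

```bash
python3 st.py
```

```text
t 3.5 pos [ 0.5113 -0.3139  0.0173] yaw 5.9156 tilt 0.0005058593321925594 0.0009121642530450319 F [ 0.8483 -0.2964  6.2343] T [-0.104  -0.0426  0.0219] w 0.342 q [-0.6746  0.2164  1.8167 -0.      1.1065  1.2638]
```

step_arm:
  motion:
    - [0,0,0.06,0,0,0,255]
    - [0,0,0.14,0,0,0,255]
    - [0,0,0.22,0,0,0,255]
    - [0,0,0.29,0,0,0,255]
    - [0,0,0.32,0,0,0,255]
    - [0,0,0.32,0,0,0,255]

```text
time: 4.1
tool_pos: [0.5112, -0.3138, 0.1779]
tool_rot: [0.001, 0.983, -0.183, 0.001]
contact_force: [0.8, 0.2, -3.1]
gripper_width: 0.344
```

Run:
```python
from st import *
st()
for n in('side','top'):grab(n,n+'3.png')
a=cv2.imread('pics/side3.png')[80:180,250:350];b=cv2.imread('pics/top3.png')[160:260,290:390]
cv2.imwrite('pics/c3.png',np.hstack([cv2.resize(a,(400,400)),cv2.resize(b,(400,400))]))
```

```text
t 4.1 pos [ 0.5112 -0.3138  0.1779] yaw 5.9156 tilt 0.0006908969807659023 0.0013541474289924349 F [ 0.7762  0.2493 -3.1275] T [ 0.0113 -0.0064 -0.0415] w 0.344 q [-0.6746  0.0297  1.7271  0.0001  1.3817  1.2638]
```

View pics/c3.png

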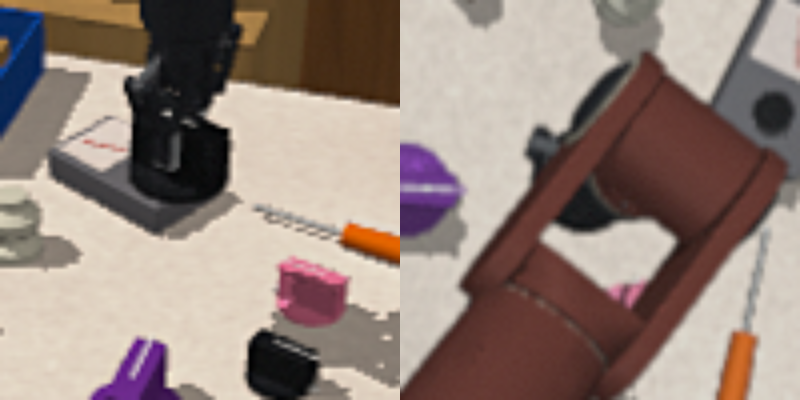

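```bash
cat > ov.py <<'E'
from fit import *
import sys
def overlay(n,x,y,z,a,roi,out):
    f=pickle.load(open(f'last_{n}.pkl','rb'));x0,y0,w,h=roi;S=min(780//w,590//h)
    im=cv2.cvtColor(cv2.resize(f['pixels'][y0:y0+h,x0:x0+w],None,fx=S,fy=S,interpolation=cv2.INTER_NEAREST),cv2.COLOR_RGB2BGR)
    im=np.clip(im.astype(float)*1.6+15,0,255).astype(np.uint8)
    sk=[np.c_[.042*np.cos(th),.042*np.sin(th),0*th+zz] for zz in(0,.007)]
    bar=[np.array([[sx*.0405,sy*.015,zz] for sx,sy in((-1,-1),(-1,1),(1,1),(1,-1))]) for zz in(.007,.054)]
    for P,c in zip(sk+bar+[np.array([[0,0,.054],[.0405,0,.054]]),np.array([[.03,0,.007],[.052,0,.005]])],[(0,255,0),(0,255,0),(0,255,255),(0,255,255),(255,0,255),(255,0,255)]):
        q=((proj(f,P@Rz(a).T+[x,y,z])-[x0,y0]+.5)*S).astype(np.int32)
        cv2.polylines(im,[q],True,c,1)
    cv2.imwrite('pics/'+out,im)
E
python3 -c "
from ov import *
overlay('side',.5112,-.3138,.1606,5.9156,(275,95,40,40),'o3.png')"
```

```text
(no output)
```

View pics/o3.png

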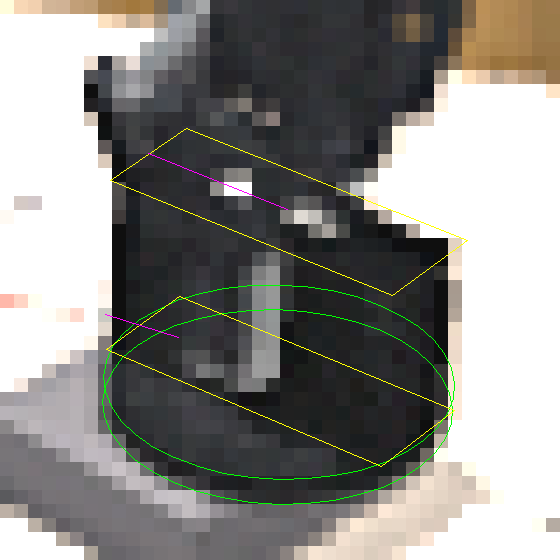

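step_arm:
  motion:
    - [0.002,0.05,0,0,0,-0.02,255]
    - [0.006,0.14,0,0,0,-0.04,255]
    - [0.01,0.23,0,0,0,-0.06,255]
    - [0.014,0.32,0,0,0,-0.08,255]
    - [0.018,0.41,0,0,0,-0.1,255]
    - [0.022,0.5,0,0,0,-0.115,255]
    - [0.026,0.58,0,0,0,-0.115,255]
    - [0.03,0.65,0,0,0,-0.115,255]
    - [0.032,0.7,0,0,0,-0.115,255]
    - [0.032,0.736,0,0,0,-0.115,255]

```text
time: 5.2
tool_pos: [0.5243, 0.0566, 0.1724]
tool_rot: [0.001, 0.964, -0.266, -0.003]
contact_force: [0.8, -0.9, -3.5]
gripper_width: 0.339
```

step_arm:
  motion:
    - [0,0,0,0,0,0,255]
    - [0,0,0,0,0,0,255]

```text
time: 5.4
tool_pos: [0.5251, 0.0546, 0.1736]
tool_rot: [0.001, 0.964, -0.266, -0.002]
contact_force: [-0.5, -0.2, -3.4]
gripper_width: 0.343
```

Run:
```python
from st import *
s=st()
for n in('side','top'):grab(n,n+'4.png')
from ov import *
p=s['tool_pos'];q=s['tool_rot'];a=2*np.arctan2(q[2],q[1])
overlay('side',p[0]-.0005,p[1],p[2]-.0173,a,(230,170,60,55),'o4.png')
overlay('top',p[0]-.0005,p[1],p[2]-.0173,a,(190,165,60,60),'o4t.png')
```

```text
t 5.4 pos [0.5251 0.0546 0.1736] yaw 5.7438 tilt 0.0008131436445913422 -0.0021700452868971044 F [-0.4871 -0.1669 -3.4487] T [ 0.0189 -0.0861  0.0008] w 0.343 q [-0.037  -0.1353  1.8931 -0.0006  1.3883  2.0733]
```

View pics/o4.png

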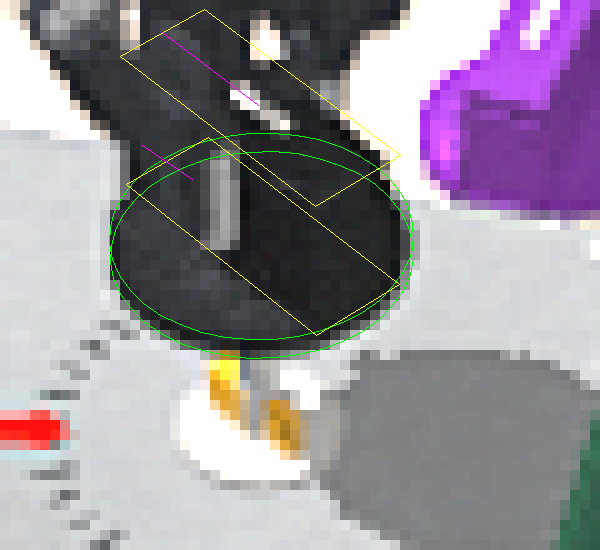

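View pics/o4t.png

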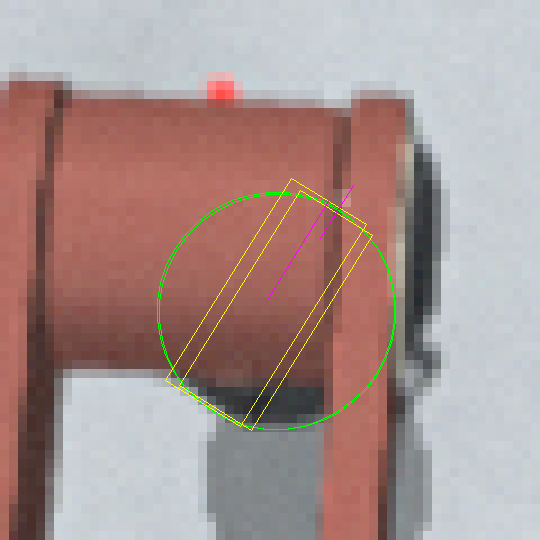

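step_arm:
  motion:
    - [0.003,0.001,-0.02,0,0,0,255]
    - [0.003,0.001,-0.04,0,0,0,255]
    - [0.003,0.001,-0.05,0,0,0,255]
    - [0.003,0.001,-0.056,0,0,0,255]
    - [0.003,0.001,-0.062,0,0,0,255]
    - [0.003,0.001,-0.066,0,0,0,255]
    - [0.003,0.001,-0.07,0,0,0,255]

```text
time: 6.2
tool_pos: [0.5282, 0.0552, 0.1414]
tool_rot: [-0.0, 0.964, -0.267, 0.0]
contact_force: [0.6, -0.7, -3.1]
gripper_width: 0.339
```

```bash
python3 st.py
```

```text
t 6.2 pos [0.5282 0.0552 0.1414] yaw 5.743 tilt -6.854741533396791e-05 0.00026886598950666245 F [ 0.6263 -0.6553 -3.0628] T [0.0084 0.0222 0.0017] w 0.339 q [-0.0361 -0.0999  1.9167  0.      1.3243  2.0749]
```

step_arm:
  motion:
    - [0,0,-0.005,0,0,0,255]
    - [0,0,-0.01,0,0,0,255]
    - [0,0,-0.015,0,0,0,255]
    - [0,0,-0.02,0,0,0,255]
    - [0,0,-0.02,0,0,0,255]

```text
time: 6.7
tool_pos: [0.5277, 0.0552, 0.1308]
tool_rot: [0.0, 0.964, -0.267, -0.0]
contact_force: [-0.4, -0.1, -2.0]
gripper_width: 0.347
```

```bash
python3 st.py
```

```text
t 6.7 pos [0.5277 0.0552 0.1308] yaw 5.743 tilt 9.47881720768978e-05 -0.0004356048798129213 F [-0.4325 -0.0899 -2.0429] T [ 0.0351 -0.0019 -0.0338] w 0.347 q [-0.0361 -0.0888  1.9252  0.      1.306   2.0749]
```

step_arm:
  motion:
    - [0,0,-0.006,0,0,0,255]
    - [0,0,-0.012,0,0,0,255]
    - [0,0,-0.016,0,0,0,255]
    - [0,0,-0.019,0,0,0,255]
    - [0,0,-0.022,0,0,0,255]
    - [0,0,-0.024,0,0,0,255]

```text
time: 7.3
tool_pos: [0.5282, 0.0552, 0.12]
tool_rot: [0.0, 0.964, -0.267, 0.0]
contact_force: [-2.9, 0.3, 4.0]
gripper_width: 0.341
```

```bash
python3 st.py
```

```text
t 7.3 pos [0.5282 0.0552 0.12  ] yaw 5.743 tilt 4.26087273964347e-05 4.9455533961601856e-05 F [-2.9479  0.3236  3.9916] T [-0.0409  0.558  -0.0294] w 0.341 q [-0.0361 -0.0761  1.9325 -0.0001  1.285   2.0749]
```

step_arm:
  motion:
    - [-0.002,0,-0.002,0,0,0.013,255]
    - [-0.002,0,-0.004,0,0,0.026,255]
    - [-0.002,0,-0.006,0,0,0.04,255]
    - [-0.002,0,-0.007,0,0,0.053,255]

```text
time: 7.7
tool_pos: [0.5278, 0.0549, 0.1192]
tool_rot: [0.0, 0.974, -0.228, 0.001]
contact_force: [-8.0, -0.9, 16.4]
gripper_width: 0.345
```

```bash
python3 st.py
```

```text
t 7.7 pos [0.5278 0.0549 0.1192] yaw 5.8239 tilt 0.00033124013191180776 0.0006286191140462031 F [-7.9611 -0.9171 16.3599] T [-0.3032  1.5325 -0.1825] w 0.345 q [-0.0362 -0.0768  1.9346 -0.0009  1.2827  1.9942]
```

step_arm:
  motion:
    - [-0.002,0,0.002,0,0,0,255]
    - [-0.003,0,0.002,0,0,-0.02,255]
    - [-0.003,0,0.002,0,0,-0.04,255]

```text
time: 8.0
tool_pos: [0.5276, 0.0551, 0.1196]
tool_rot: [-0.001, 0.966, -0.258, 0.003]
contact_force: [-0.6, 0.6, 6.1]
gripper_width: 0.345
```

```bash
python3 st.py
```

```text
t 8.0 pos [0.5276 0.0551 0.1196] yaw 5.7621 tilt -0.0005888462099814685 0.0028091434752851876 F [-0.5503  0.5975  6.121 ] T [-0.0085 -0.0754  0.0323] w 0.345 q [-0.0363 -0.0808  1.9377 -0.0001  1.2789  2.0556]
```

Good: 9 N press and no side load. Turning clockwise slowly.

step_arm:
  motion:
    - [0,0,0,0,0,-0.017,255]
    - [0,0,-0.001,0,0,-0.034,255]
    - [0,0,-0.001,0,0,-0.05,255]
    - [0,0,-0.001,0,0,-0.067,255]

```text
time: 8.4
tool_pos: [0.5248, 0.0552, 0.1154]
tool_rot: [0.0, 0.952, -0.306, -0.001]
contact_force: [-0.1, 0.3, -2.8]
gripper_width: 0.342
```

```bash
python3 st.py
```

```text
t 8.4 pos [0.5248 0.0552 0.1154] yaw 5.6605 tilt 0.00014941632633166181 -0.0006963286343554672 F [-0.0787  0.3038 -2.8079] T [0.0262 0.     0.0334] w 0.342 q [-0.0363 -0.0779  1.9425  0.0001  1.2784  2.1571]
```

It has slotted in: the force is gone and z has dropped 4 mm. Lowering it home gently.

step_arm:
  motion:
    - [0,0,-0.004,0,0,0,255]
    - [0,0,-0.008,0,0,0,255]
    - [0,0,-0.012,0,0,0,255]
    - [0,0,-0.014,0,0,0,255]

```text
time: 8.8
tool_pos: [0.5252, 0.0552, 0.1087]
tool_rot: [0.0, 0.952, -0.306, -0.0]
contact_force: [-0.2, -0.4, -3.0]
gripper_width: 0.344
```

```bash
python3 st.py
```

```text
t 8.8 pos [0.5252 0.0552 0.1087] yaw 5.6621 tilt 0.00011601639473533933 -0.00043102857700329716 F [-0.1675 -0.443  -2.9551] T [-0.0139 -0.0068  0.0335] w 0.344 q [-0.0363 -0.0694  1.9466  0.      1.2653  2.1556]
```

step_arm:
  motion:
    - [0,0,-0.002,0,0,0,255]
    - [0,0,-0.004,0,0,0,255]
    - [0,0,-0.005,0,0,0,255]
    - [0,0,-0.006,0,0,0,255]

```text
time: 9.2
tool_pos: [0.5256, 0.0552, 0.1063]
tool_rot: [-0.0, 0.952, -0.306, 0.0]
contact_force: [0.1, -0.7, -1.9]
gripper_width: 0.344
```

```bash
python3 st.py
```

```text
t 9.2 pos [0.5256 0.0552 0.1063] yaw 5.662 tilt -2.943445245033754e-05 7.760105824028402e-05 F [ 0.1317 -0.6598 -1.924 ] T [-0.0024  0.03   -0.0295] w 0.344 q [-0.0363 -0.0663  1.9479  0.      1.2599  2.1557]
```

step_arm:
  motion:
    - [0,0,-0.001,0,0,0.02,255]
    - [0,0,-0.002,0,0,0.06,255]
    - [0,0,-0.002,0,0,0.1,255]
    - [0,0,-0.002,0,0,0.14,255]
    - [0,0,-0.002,0,0,0.18,255]
    - [0,0,-0.002,0,0,0.22,255]

```text
time: 9.8
tool_pos: [0.5258, 0.0551, 0.1063]
tool_rot: [-0.0, 0.99, -0.144, 0.0]
contact_force: [-2.1, -1.0, 1.1]
gripper_width: 0.348
```

```bash
python3 st.py
```

```text
t 9.8 pos [0.5258 0.0551 0.1063] yaw 5.9938 tilt -4.430689172428319e-05 0.0003444649397443011 F [-2.1065 -1.0089  1.0555] T [-0.0173  0.2221 -0.2444] w 0.348 q [-0.0363 -0.0659  1.9476  0.      1.2593  1.8239]
```

step_arm:
  motion:
    - [0,0,0,0,0,0.05,255]
    - [0,0,0,0,0,0.1,255]
    - [0,0,0,0,0,0.15,255]
    - [0,0,0,0,0,0.2,255]
    - [0,0,0,0,0,0.25,255]
    - [0,0,0,0,0,0.3,255]
    - [0,0,0,0,0,0.34,255]
    - [0,0,0,0,0,0.38,255]
    - [0,0,0,0,0,0.394,255]
    - [0,0,0,0,0,0.394,255]

```text
time: 10.8
tool_pos: [0.5259, 0.0555, 0.1063]
tool_rot: [-0.0, 0.989, 0.149, 0.0]
contact_force: [-1.9, 1.8, 4.3]
gripper_width: 0.344
```

Run:
```python
from st import *
s=st()
for n in('side','top'):grab(n,n+'5.png')
from ov import *
a=0.302
overlay('side',.5269,.0552,.089,a,(225,180,60,55),'o5.png')
```

```text
t 10.8 pos [0.5259 0.0555 0.1063] yaw 0.2991 tilt -0.000322751685529362 0.00047795542435013745 F [-1.8909  1.7539  4.3174] T [ 0.3398  0.4099 -0.1196] w 0.344 q [-0.0361 -0.0659  1.9476  0.0009  1.2591  1.2353]
```

View pics/o5.png

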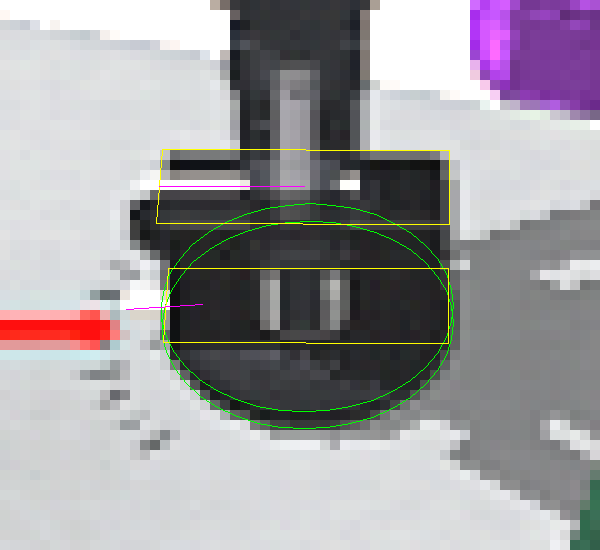

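step_arm:
  motion:
    - [0,0,0,0,0,0,110]
    - [0,0,0,0,0,0,110]
    - [0,0,0,0,0,0,110]
    - [0,0,0.02,0,0,0,110]
    - [0,0,0.06,0,0,0,110]
    - [0,0,0.12,0,0,0,110]
    - [0,0,0.2,0,0,0,110]
    - [-0.08,0,0.28,0,0,0,110]
    - [-0.16,0,0.32,0,0,0,110]
    - [-0.2,0,0.32,0,0,0,110]

```text
time: 11.9
tool_pos: [0.4255, 0.0551, 0.271]
tool_rot: [0.001, 0.989, 0.149, 0.004]
contact_force: [0.2, -0.6, 0.2]
gripper_width: 0.572
```

step_arm:
  motion:
    - [-0.06,-0.08,0,0,0,0,110]
    - [-0.06,-0.16,0,0,0,0,110]
    - [-0.06,-0.24,0,0,0,0,110]
    - [-0.06,-0.32,0,0,0,0,110]
    - [-0.06,-0.4,0,0,0,0,110]
    - [-0.06,-0.48,0,0,0,0,110]
    - [-0.06,-0.5,0,0,0,0,110]

```text
time: 12.6
tool_pos: [0.395, -0.1979, 0.266]
tool_rot: [0.001, 0.989, 0.147, 0.0]
contact_force: [-0.7, 1.0, -0.0]
gripper_width: 0.567
```

Run:
```python
from st import *
s=st()
for n in('side','top'):grab(n,n+'6.png')
from ov import *
overlay('side',.5269,.0552,.089,.302,(225,180,60,55),'o6.png')
overlay('top',.5269,.0552,.089,.302,(195,170,60,55),'o6t.png')
for n in F if 'F' in globals() else ('side','top'):
    print(n,[(np.round(d['uv'],1).tolist(),round(d['p'],2)) for d in eyes.pinpoint('pointer_tip',n)])
```

```text
t 12.6 pos [ 0.395  -0.1979  0.266 ] yaw 0.2955 tilt 0.0007250655960663752 2.2405073395941187e-05 F [-0.6921  0.9599 -0.0256] T [-0.0233 -0.004   0.0271] w 0.567 q [-0.6325 -0.4275  1.9735 -0.001   1.5946  0.6427]
side [([329.5, 176.6], 0.83), ([317.1, 150.1], 0.82), ([238.7, 211.6], 0.76), ([290.4, 172.4], 0.75)]
top [([220.3, 182.4], 0.87), ([301.0, 209.3], 0.75), ([347.4, 157.8], 0.48), ([346.1, 224.6], 0.46)]
```

View pics/o6.png

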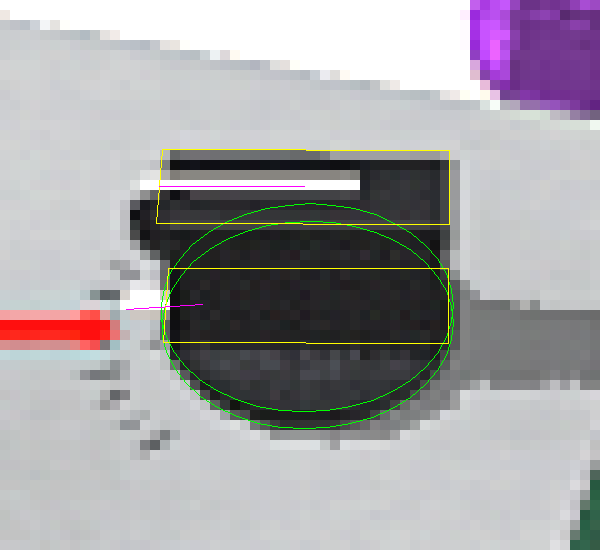

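View pics/o6t.png

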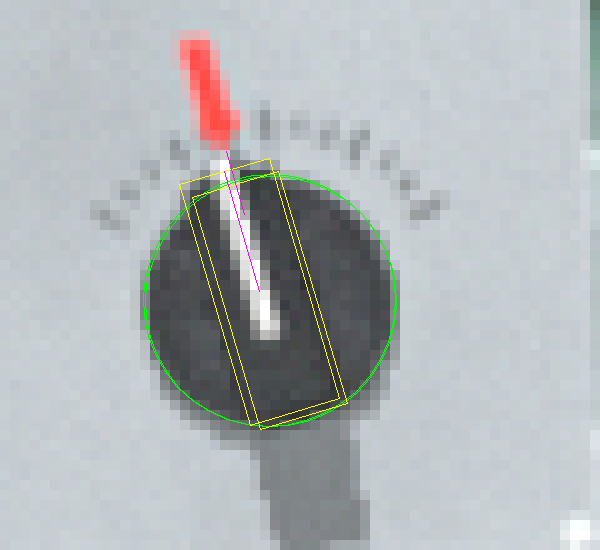

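View pics/top6.png

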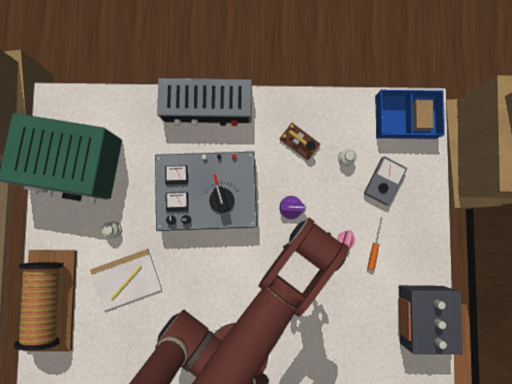

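```bash
python3 -c "
from st import *
st();print(manip.job_done())"
```

```text
t 12.8 pos [ 0.3955 -0.1942  0.2655] yaw 0.3 tilt -0.00019118299137209517 0.00015124613336654023 F [ 0.1805 -0.0633  0.115 ] T [ 0.0523  0.0243 -0.0467] w 0.569 q [-0.6259 -0.43    1.976   0.0005  1.5956  0.6449]
the job is handed in; nothing more can be done
None
```

I put the large black knob back on the keyed shaft, turned it to the red arrow, let go, backed off and handed the job in at about 12.8 s. The hand-in gives no verdict, so what follows rests on my own checks.

- **Fitting:** The knob first stopped on the ribs. I turned it back and forth under light pressure, up to about 19 N at the wrist, and it dropped in at about -0.62 rad. I then lowered it until it touched the flange. The tool height at contact puts the knob's underside at 0.089 m, level with the flange, so it is fully home.
- **Turning:** The shaft resisted by up to about 0.24 N m while I turned the knob counter-clockwise to about 0.30 rad, the arrow's measured direction.
- **Pointer:** After release, the pointer lines up with the arrow in both cameras to within about 3 mm; 8 mm is allowed. The two views disagree slightly: the pointer tongue is about 1 pixel off my model in the side view, and the white line looks about 0.04 rad further clockwise in the top view.
- **Other things:** The last top picture shows the other things on the bench where they were. The gripper is clear of everything and the wrist force is near zero.

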